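# Reset the bench steriliser with its service key

## Task

Reset the bench steriliser: take the service key from its stand, push it gently all the way into the key switch on top of the steriliser, turn it clockwise to its stop, turn it back home and withdraw it. Then stand the key back in its stand, fully down, and let go. Do not force the key in or past its stop, and leave the other things where they are.

Things in the scene. Friction and masses are not known exactly. Their poses are not given: they have to be found in the camera images.
- key: Plain steel service key, 50 g, 79 mm long, upright in its stand, bow up. Origin: centre of its lower tip's underside; z up the shank. Bit at the tip: a bar 18 mm along key x, 6 mm along key y, z 0 to 8 mm. Round shank, diameter 6 mm, to z 46; collar, diameter 12 mm, to z 50; flat bow above. A half turn about z gives the same key.
- key_bow (a point): Middle of the key's bow, 64 mm above its tip: a flat disc 30 mm wide along key x (in line with the bit), 9 mm thick along key y between its two flat faces, from z 50 to 79 mm. This is the place to grip.
- stand: Grey plastic block fixed to the table, 60 mm (its x) by 50 mm (its y), 40 mm tall, origin at the centre of its underside. The key stands in it.
- stand_hole (a point): Centre of the mouth of the stand's blind slot, in the middle of its top, 40 mm above the table: 21 mm along stand x by 9 mm along stand y, 30 mm deep (floor 10 mm above the table), 2 mm chamfer. The key's bit lies along the slot.
- steriliser: White bench steriliser, fixed box 220 mm (its x) by 320 mm (its y), top 110 mm above the table; origin: centre of its underside, z up. A closed steel lid with a black handle (up to 145 mm above the table) is on its +y part; on the -y part stands the key switch: a housing 46 mm square, 30 mm tall, with an aluminium face plate.
- switch_mark (a point): Nominal centre of the key slot's mouth, on the face plate's top, 140 mm above the table. The switch was bolted on by hand: the real slot centre is up to 4 mm off this point along the steriliser's x and y each, turned up to 0.04 rad. Slot 20 mm along steriliser x, 8 mm along y, 1 mm chamfer; find it by feel or by eye. Keep pushes under 10 N: a wedged key bears several times that, 60 N spoils it.
- plug (a joint): Turn of the switch's brass plug (rad): 0 home, grows clockwise from above, hard stop at 1.2 (key 1.25 to 1.35 from home): do not force it. A spring drives it home (0.02 N m, 0.08 at the stop). The key's bit passes the 8 mm plate and seats on the plug's floor 24 mm below the mouth; turned, it is caught under the plate and comes out only at home. Play of key in plug 0.1 to 0.2 rad each way.
- jaw_model: Plaster model of a jaw, about 60 mm across, on the rubber mat. Bystander. Origin: centre of its underside.
- tweezers: Steel tweezers, 120 mm long, on the rubber mat. Bystander. Origin: centre of its underside.
- kidney_dish: Steel kidney dish, 170 mm long, 34 mm tall. Bystander. Origin: centre of its underside.
- jar: Glass jar with a steel cap, 48 mm across, 70 mm tall. Bystander. Origin: centre of its underside.
- beaker: Open steel beaker, 70 mm across, 85 mm tall. Bystander. Origin: centre of its underside.
Mind the look-alikes: they are no part of the job. Leave any blue or purple look-alike of the stand alone.

How it is judged:
By the outcome, as a careful person would: the job done as asked, in the order asked, and still so for the second after the job is handed in, with the robot touching nothing.
It also fails if it takes over 72 s, if anything falls off the work surface, if the arm or the gripper's body presses on something with over 40 N, if the wrist force passes 120 N, or if a joint passes its speed limit or range.

## Robot

A 6-joint arm with a two-finger parallel gripper is mounted at the origin on the work surface. World frame = base frame: x ahead of the robot, y to its left, z up, the work surface at z = 0. Lengths are in m, angles in degrees, forces in N, time in s.
With the tool pointing down it reaches from about 0.4 to 0.825 m from the base axis. Payload 7 kg.
Tool frame: the origin (TCP) lies at the very end of the fingers, on their centre line; the grasp point (between the pads) lies 19 mm behind it; z points along the fingers, y is the line along which they close (so a half turn about z gives the same grasp; the last joint's range is limited). The gripper opens to 88 mm and grips with 3 to 60 N. Pads are 19 mm wide; open, the fingers measure 130 mm over their backs; the gripper's body (78 mm by 193 mm) begins 47 mm behind the grasp point.
Start: joints at [88.814, 20.546, 0.682, 0, -70.136, -16.507], TCP at [0.205, 0.643, 0.227] pointing down, gripper open.
Joint ranges: [-176.03, 176.03], [-82.01, 121.73], [-58.28, 71.71], [-173.87, 95.51], [-174.79, -0.11], [-173.66, 173.66]. Speed limits (degrees/s): [136.94, 136.94, 172.46, 180, 180, 180].

## Interface

Orientations are given as [roll, pitch, yaw] about the fixed x, y, z axes, in that order (R = Rz(yaw) Ry(pitch) Rx(roll)).
In Python, from plant import get_state, capture, close_job, regions_of gives the robot as it stands.
- The arm moves only by the tool jog_arm, never from a script. Its argument "moves" is a list of rows, each a list of 3 entries, a list of its own where there are three numbers: the shift along the tool's x, y, z in cm, then the turn about the tool's z in degrees, then the finger opening in cm, from 0 to 8.76. A call has 1 to 12 rows; each row shifts and turns the commanded pose from where the row before left it, along the tool's axes as they then stand; what a row does not reach is not made up. A row lasts 1/8 s, in which the tool goes at most 62.5 mm and 10.7 degrees, less where a joint would pass 70% of its speed; a pose out of reach is approached as far as the arm can. A call is refused whole if a number of a shift passes 6.25 or a number of a turn 10.7, either way. A call with a gripper value outside its range is refused whole. The fingers move at their own pace and stop on an object; "newtons" is the grip in N (left out, the last holds). Time passes only in rows, so rows that do not move let the fingers close. It gives the time, the measured TCP pose, the force, the opening and the grip force at its end, in the units of the state.
- get_state(): the state, without advancing time (a new reading comes with each control period).
- capture(name): name is "scene" or "side" or "wrist"; returns a dict with "pixels" (420x560x3 uint8, blue, green, red), "mtx" (3x3 intrinsics, pixels), "world_from_camera" (4x4, takes a point from camera to world coordinates); the wrist camera has in their place "hand_eye" (4x4, takes a point from camera to tool coordinates, whose origin is the TCP and whose axes are the flange's). Camera axes: x right, y down, z forward; pixel columns grow to the right and rows downward; lengths in m; the calibration is good to about 2 mm. A picture is of the moment at which its call begins: read the wrist's pose just before it. There is no depth.
- close_job(): hands the job in; it is judged then, once.
Trained networks look in a picture, given as the dict that the camera call returned (one of the last four; its "shot" number tells which), for a name from the list of things; names that differ only in an ending like _2 or _b are one class to them, and where a whole thing is asked for, a point or a joint stands for the part that bears it (a point fixed in the world has none). Each returns a list of dicts, best first, with "confidence" (0 to 1); they miss things now and then, are a little off and sometimes report something else, mostly with a low value. They report only what shows in the picture. A call takes as long as a camera call. They do not tell look-alikes from the thing itself.
- regions_of(picture, thing): "pixels" (420x560 bool, what is visible of it) and "pixel" ([column, row] in pixels, amid what is visible of it).
The state is a dict: "time_s": time; "joints": joint angles; "qd": joint speeds; "joint_torque": joint torques, N m; "tcp_pos": TCP position; "eef_rot": TCP orientation; "contact_force": force on the tool from outside, world axes, zero at the start; "moment": the same for the moment, N m; "gripper_width": finger opening in m; "gripper_force": force on a finger pad.
Only numpy, scipy, OpenCV 4.12 (cv2) and the standard library are available. Lean on these libraries where they do the work, as an engineer would, in place of code of your own. Each camera call takes 0.05 s, during which the arm holds its last target. There are 200 camera calls.

## Working session

There is one attempt and no reset: what is moved stays moved. The work goes in short steps, Python scripts to look and compute and a tool call to move; the robot and the scene stay as the last step left them, time stands still between calls to the robot, and variables do not carry over. Pictures are saved under pics/ and viewed, at most 10 in all, crops included, and the job is handed in when it is done.

Besides the shell and the picture viewer there is one more tool, called after "Emit:" as name(argument=value, ...), one argument or row to a line, values as JSON. jog_arm: Moves the arm, as the interface text tells. Its arguments: {"type":"object","properties":{"moves":{"type":"array"},"newtons":{"type":"number"}},"required":["moves"]}

```bash
mkdir -p pics; ls; cat > h.py <<'E'
import numpy as np, cv2
from plant import *
from scipy.spatial.transform import Rotation as R
def tool():
    s=get_state(); T=np.eye(4); T[:3,:3]=R.from_euler('xyz',s['eef_rot'],degrees=True).as_matrix(); T[:3,3]=s['tcp_pos']; return T
def shot(n):
    T=tool(); p=capture(n)
    W=p['world_from_camera'] if 'world_from_camera' in p else T@p['hand_eye']
    p['W']=np.array(W); return p
def onz(p,px,z):
    r=p['W'][:3,:3]@np.linalg.inv(p['mtx'])@[px[0],px[1],1]; o=p['W'][:3,3]
    return o+r*(z-o[2])/r[2]
def proj(p,X):
    c=np.linalg.inv(p['W'])@np.r_[X,1]; q=np.array(p['mtx'])@c[:3]; return q[:2]/q[2]
E
python3 - <<'E'
from h import *
print(get_state())
a=[]
for n in ('scene','side','wrist'):
    p=shot(n); cv2.imwrite(f'pics/{n}0.png',p['pixels']); print(n,p['W'].round(3).tolist(),np.array(p['mtx']).round(1).tolist())
    for t in ('key','stand','steriliser','plug','switch_mark'):
        try:
            for r in regions_of(p,t)[:3]: print(t,round(r['confidence'],2),r['pixel'],r['pixels'].sum(), onz(p,r['pixel'],.1).round(3))
        except Exception as e: print(t,e)
E
```

```text
pics
{'time_s': 0.0, 'joints': array([ 8.88146464e+01,  2.05910507e+01,  6.31096850e-01, -2.05679311e-02,
       -7.01366882e+01, -1.65062812e+01]), 'qd': array([ 0.04382433, -0.08389958,  0.08016313, -0.13185984, -0.05637453,
        0.04424647]), 'joint_torque': array([ 9.08765778e-04, -5.82712841e+01,  2.93042529e+01,  6.99683368e+00,
        6.95352210e-03, -1.65289262e-04]), 'tcp_pos': array([0.20500892, 0.64256756, 0.2256053 ]), 'eef_rot': array([ 1.79901847e+02, -8.92258603e-03, -1.76986320e+01]), 'contact_force': array([-0.98799665,  0.39321035,  0.02230302]), 'moment': array([ 0.01839641, -0.00345232,  0.01778284]), 'gripper_force': 0.0, 'gripper_width': 0.08775157542863878}
scene [[0.852, 0.3, -0.428, 0.955], [0.523, -0.487, 0.7, -0.843], [0.002, -0.82, -0.572, 0.716], [0.0, 0.0, 0.0, 1.0]] [[403.4, 0.0, 282.1], [0.0, 403.4, 208.2], [0.0, 0.0, 1.0]]
key 0.56 [237.9, 245.8] 73 [ 0.486 -0.276  0.1  ]
stand 0.92 [250.7, 220.1] 434 [ 0.453 -0.177  0.1  ]
stand 0.8 [236.9, 259.9] 619 [ 0.514 -0.316  0.1  ]
stand 0.8 [215.9, 236.1] 578 [ 0.419 -0.274  0.1  ]
steriliser 0.58 [360.4, 196.8] 6552 [0.651 0.073 0.1  ]
plug 0.53 [361.7, 196.7] 6495 [0.653 0.075 0.1  ]
switch_mark 0.96 [358.9, 193.8] 6591 [0.641 0.085 0.1  ]
side [[0.974, -0.171, 0.152, 0.338], [-0.228, -0.68, 0.697, -0.902], [-0.016, -0.713, -0.701, 0.901], [0.0, 0.0, 0.0, 1.0]] [[543.1, 0.0, 279.4], [0.0, 543.1, 217.3], [0.0, 0.0, 1.0]]
key 0.46 [276.3, 282.1] 164 [ 0.466 -0.273  0.1  ]
stand 0.95 [276.4, 257.2] 822 [ 0.48  -0.212  0.1  ]
stand 0.87 [216.4, 250.3] 849 [ 0.369 -0.166  0.1  ]
stand 0.74 [274.7, 300.7] 934 [ 0.454 -0.314  0.1  ]
steriliser 0.69 [297.4, 150.5] 9576 [0.605 0.107 0.1  ]
switch_mark 0.72 [302.3, 150.8] 9458 [0.617 0.103 0.1  ]
wrist [[-0.304, -0.917, -0.26, 0.275], [-0.953, 0.292, 0.083, 0.621], [-0.0, 0.273, -0.962, 0.384], [0.0, 0.0, 0.0, 1.0]] [[355.4, 0.0, 275.8], [0.0, 355.4, 210.3], [0.0, 0.0, 1.0]]
```

View pics/side0.png

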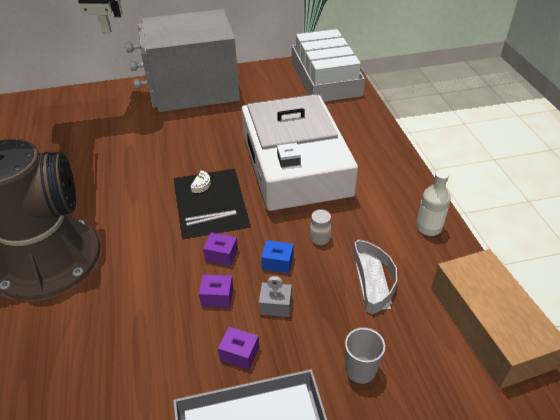

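View pics/scene0.png

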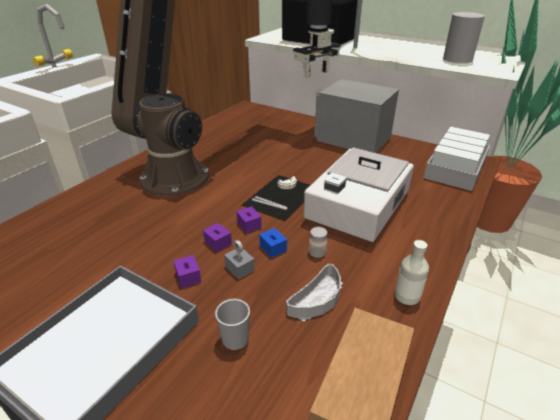

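The grey stand with the key is at side (275,300), scene (239,262), with its bow at side (275,285). The blue and purple stands are look-alikes. The switch housing is at side (289,152), scene (336,182).

```bash
python3 - <<'E'
from h import *
for n,b,sw in (('side',(275,285),(289,152)),('scene',(238.5,247),(336,180))):
    p=shot(n); print(n,'bow',onz(p,b,.074).round(3),'switch',onz(p,sw,.14).round(3))
    rs=[r for r in regions_of(p,'key')[:2]]
    for r in rs:print(r['confidence'],onz(p,r['pixel'],.07).round(3))
p=shot('wrist'); print(np.round(p['hand_eye'],3).tolist())
E
```

```text
side bow [ 0.466 -0.259  0.074] switch [0.572 0.056 0.14 ]
0.73 [ 0.474 -0.248  0.07 ]
scene bow [ 0.471 -0.254  0.074] switch [0.58  0.057 0.14 ]
0.46 [ 0.471 -0.254  0.07 ]
[[-0.0, -0.962, -0.273, 0.073], [1.0, -0.0, -0.0, -0.0], [0.0, -0.273, 0.962, -0.158], [0.0, 0.0, 0.0, 1.0]]
```

Emit:
jog_arm(
  moves=[
    [[4.4,3.7,-0.25],0,8.7],
    [[4.4,3.7,-0.25],0,8.7],
    [[4.4,3.7,-0.25],0,8.7],
    [[4.4,3.7,-0.25],0,8.7],
    [[4.4,3.7,-0.25],0,8.7],
    [[4.4,3.7,-0.25],0,8.7],
    [[4.4,3.7,-0.25],0,8.7],
    [[4.4,3.7,-0.25],0,8.7],
    [[4.4,3.7,-0.25],0,8.7],
    [[4.4,3.7,-0.25],0,8.7],
    [[4.4,3.7,-0.25],0,8.7],
    [[4.4,3.7,-0.25],0,8.7],
  ],
  newtons=20,
)

```text
time_s: 2.65
tcp_pos: [0.5741, 0.0579, 0.257]
eef_rot: [-180.0, -0.0, -17.7]
contact_force: [0.9, 1.4, 0.6]
gripper_width: 0.087
gripper_force: 0.0
```

Emit:
jog_arm(
  moves=[
    [[0,0,0],0,8.7],
    [[0,0,0],0,8.7],
  ],
)

```text
time_s: 2.9
tcp_pos: [0.5731, 0.0593, 0.2563]
eef_rot: [180.0, 0.0, -17.8]
contact_force: [-0.4, -0.1, 0.2]
gripper_width: 0.0874
gripper_force: 0.0
```

```bash
python3 - <<'E'
from h import *
s=get_state(); print(s['time_s'],s['tcp_pos'],s['eef_rot'],s['contact_force'])
p=shot('wrist'); cv2.imwrite('pics/w1.png',p['pixels']); np.savez('w1.npz',W=p['W'],mtx=p['mtx'])
print(proj(p,[.576,.057,.14]))
E
```

```text
2.9 [0.57309965 0.0593062  0.25634374] [ 1.79993967e+02  2.36127001e-02 -1.77620006e+01] [-0.43080114 -0.11191211  0.1655378 ]
[277.66388727 200.12669036]
```

View pics/w1.png

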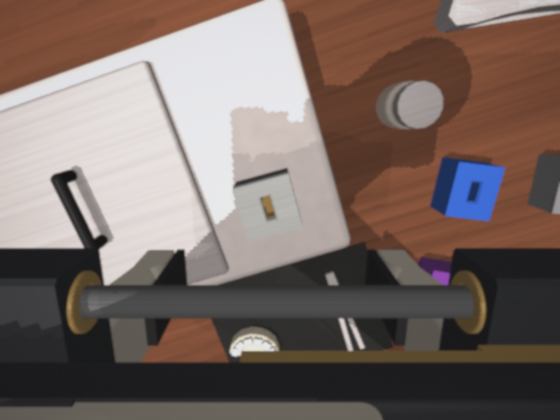

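The slot with the brass plug is at (268,207), and the face plate is around (235–300, 170–240). I'll rectify both to the z=0.14 plane.

```bash
cat >> h.py <<'E'
def rect(p,cx,cy,z,half=.035,s=.00025):
    # world-aligned top view: col = +x, row = -y
    n=int(2*half/s); c=np.array([[cx-half,cy+half],[cx+half,cy+half],[cx+half,cy-half],[cx-half,cy-half]])
    src=np.float32([proj(p,[a,b,z]) for a,b in c]); dst=np.float32([[0,0],[n,0],[n,n],[0,n]])
    return cv2.warpPerspective(p['pixels'],cv2.getPerspectiveTransform(src,dst),(n,n),flags=cv2.INTER_CUBIC)
E
python3 - <<'E'
from h import *
d=np.load('w1.npz'); p=dict(W=d['W'],mtx=d['mtx'],pixels=cv2.imread('pics/w1.png'))
c=onz(p,(268,207),.14); print(c, p['W'][:3,3])
im=rect(p,c[0],c[1],.14)
big=cv2.resize(im,(560,560),interpolation=cv2.INTER_CUBIC); cv2.imwrite('pics/r1.png',big)
# steriliser lid edge / body edge angles
for z,a,b in ((.11,(283,5),(345,235)),(.11,(152,65),(225,265))):
    u=onz(p,b,z)-onz(p,a,z); print(np.degrees(np.arctan2(u[1],u[0])),np.linalg.norm(u))
E
```

```text
[0.57295948 0.06607964 0.14      ] [0.64249422 0.03724896 0.41413314]
179.31713192507192 0.19496645851421424
178.76254812017874 0.18071364853204816
```

View pics/r1.png

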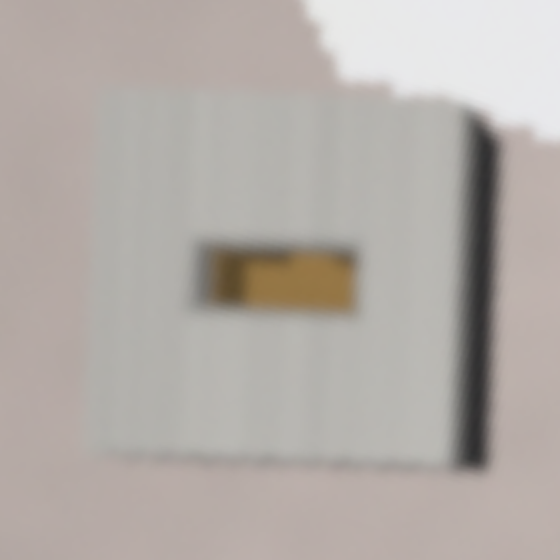

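The rectified view spans x 195–358 and y 240–312 for the slot, which is 20.4 x 9 mm as expected. The slot centre is about (0.5725, 0.0666), with a yaw of about -1.2°. Next is the key.

Emit:
jog_arm(
  moves=[
    [[0,5.5,0],0,8.7],
    [[0,5.5,0.5],0,8.7],
    [[0,5.5,1],0,8.7],
    [[0,5.5,1.5],0,8.7],
    [[0,5.5,1.5],0,8.7],
    [[0,5.5,1.5],0,8.7],
    [[0,0,0],0,8.7],
    [[0,0,0],0,8.7],
  ],
)

```text
time_s: 3.95
tcp_pos: [0.4733, -0.254, 0.1969]
eef_rot: [-180.0, -0.0, -17.6]
contact_force: [-0.2, 0.4, 0.5]
gripper_width: 0.0872
gripper_force: 0.0
```

```bash
python3 - <<'E'
from h import *
s=get_state(); print(s['time_s'],s['tcp_pos'],s['eef_rot'],s['joints'].round(1),s['contact_force'])
p=shot('wrist'); cv2.imwrite('pics/w2.png',p['pixels']); np.savez('w2.npz',W=p['W'],mtx=p['mtx'])
b=proj(p,[.47,-.255,.074]); print(b)
a=p['pixels']; x,y=b.astype(int); big=cv2.resize(a[max(0,y-120):y+120,x-140:x+140],None,fx=2.5,fy=2.5,interpolation=cv2.INTER_CUBIC); cv2.imwrite('pics/c2.png',big)
print('crop origin',x-140,max(0,y-120))
for t in('key','stand'):
  for r in regions_of(p,t)[:2]:
    m=cv2.minAreaRect(np.argwhere(r['pixels'])[:,::-1].astype(np.float32)); print(t,r['confidence'],r['pixel'],m,onz(p,r['pixel'],.074))
E
```

```text
3.95 [ 0.47327538 -0.25403901  0.19688795] [-1.79995546e+02 -3.14078311e-02 -1.76479464e+01] [ -7.3   8.8 -19.2   0.  -61.9  79.7] [-0.22782289  0.43275815  0.4992196 ]
[278.37262347 205.76987868]
crop origin 138 85
key 0.75 [275.0, 208.6] ((275.5, 210.0), (38.0, 13.0), 90.0) [ 0.46854798 -0.25164178  0.074     ]
key 0.44 [42.0, 103.0] ((47.5, 104.5), (57.0, 95.0), 90.0) [ 0.60095207 -0.10889654  0.074     ]
stand 0.96 [262.3, 323.8] ((261.48358154296875, 309.55615234375), (70.50721740722656, 48.15217208862305), 87.87889862060547) [ 0.36925989 -0.20794805  0.074     ]
stand 0.94 [167.8, 340.6] ((168.42254638671875, 339.0720520019531), (20.256389617919922, 44.22296142578125), 38.92754364013672) [ 0.37880279 -0.11997852  0.074     ]
```

View pics/c2.png

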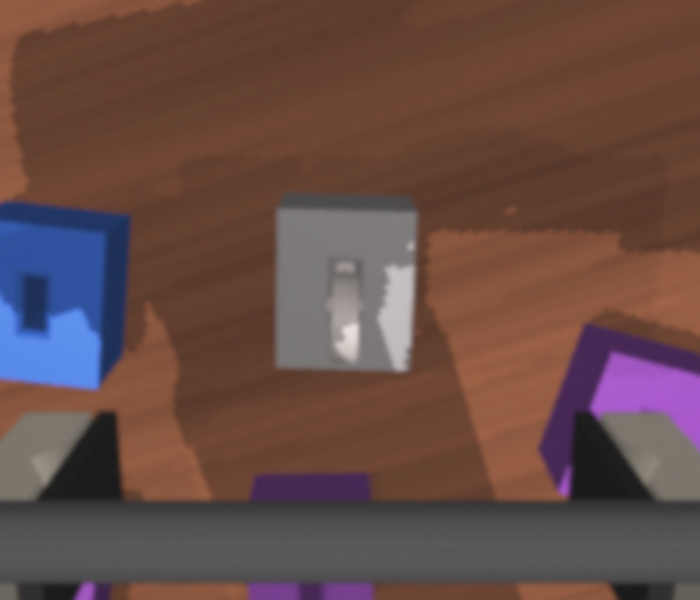

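The stand and key are aligned with the tool to about 1.3° clockwise. The stand top's corners in the crop are (277,208), (417,212), (412,372) and (277,368).

```bash
python3 - <<'E'
from h import *
d=np.load('w2.npz'); p=dict(W=d['W'],mtx=d['mtx'])
P=[onz(p,(138+x/2.5,85+y/2.5),.04) for x,y in((277,208),(417,212),(412,372),(277,368))]
P=np.array(P); c=P.mean(0); print('stand',c, [np.linalg.norm(P[i]-P[i-1]).round(4) for i in range(4)])
u=(P[0]+P[1]-P[2]-P[3]); print('yaw',np.degrees(np.arctan2(u[1],u[0]))); u=P[0]+P[3]-P[1]-P[2]; print(np.degrees(np.arctan2(u[1],u[0]))-90)
T=tool(); 
for n,q in (('slotfar',onz(p,(138+345/2.5,85+258/2.5),.04)),('stand',c),('bowtop',onz(p,(138+345/2.5,85+362/2.5),.066))): print(n,q.round(4),(T[:3,:3].T@(q-T[:3,3])*100).round(2))
E
```

```text
stand [ 0.46536    -0.25179261  0.04      ] [np.float64(0.0603), np.float64(0.0499), np.float64(0.0604), np.float64(0.0506)]
yaw -18.499270946077313
-19.373591011591458
slotfar [ 0.4775 -0.2554  0.04  ] [ 0.4   0.07 15.72]
stand [ 0.4654 -0.2518  0.04  ] [-0.88  0.09 15.71]
bowtop [ 0.4482 -0.246   0.066 ] [-2.68  0.06 13.11]
```

Emit:
jog_arm(
  moves=[
    [[-0.87,0.09,2.2],1.3,8.7],
    [[0,0,4],0,8.7],
    [[0,0,4],0,6],
    [[0,0,3],0,4],
    [[0,0,1],0,3],
    [[0,0,0],0,2],
    [[0,0,0],0,0.5],
    [[0,0,0],0,0.5],
    [[0,0,0],0,0.5],
  ],
  newtons=25,
)

```text
time_s: 5.22
tcp_pos: [0.4647, -0.2531, 0.0553]
eef_rot: [-180.0, -0.1, -19.0]
contact_force: [0.4, 0.1, 1.2]
gripper_width: 0.022
gripper_force: 0.0
```

Emit:
jog_arm(
  moves=[
    [[0,0,0],0,0.5],
    [[0,0,0],0,0.5],
    [[0,0,0],0,0.5],
    [[0,0,0],0,0.5],
  ],
)

```text
time_s: 5.72
tcp_pos: [0.4647, -0.253, 0.0548]
eef_rot: [-180.0, -0.0, -19.0]
contact_force: [1.3, 0.6, 4.6]
gripper_width: 0.0097
gripper_force: 25.0
```

```bash
python3 - <<'E'
from h import *
s=get_state(); print({k:np.round(v,4) for k,v in s.items() if k in('time_s','tcp_pos','eef_rot','contact_force','moment','gripper_width','gripper_force')})
E
```

```text
{'time_s': np.float64(5.725), 'tcp_pos': array([ 0.4647, -0.253 ,  0.0548]), 'eef_rot': array([-1.799941e+02, -3.040000e-02, -1.898400e+01]), 'contact_force': array([1.2939, 0.6116, 4.6365]), 'moment': array([ 0.781 ,  0.0334, -0.0118]), 'gripper_force': np.float64(24.9989), 'gripper_width': np.float64(0.0097)}
```

Emit:
jog_arm(
  moves=[
    [[0,0,-1],0,0.5],
    [[0,0,-1.5],0,0.5],
    [[0,0,-2],0,0.5],
    [[0,0,-4],0,0.5],
    [[0,0,-5],0,0.5],
    [[0,0,-4],0,0.5],
    [[0,0,0],0,0.5],
  ],
)

```text
time_s: 6.6
tcp_pos: [0.466, -0.2537, 0.2343]
eef_rot: [-180.0, -0.4, -19.0]
contact_force: [-0.2, -0.4, -0.6]
gripper_width: 0.0094
gripper_force: 25.0
```

```bash
python3 - <<'E'
from h import *
s=get_state(); print({k:np.round(v,4) for k,v in s.items() if k in('time_s','tcp_pos','eef_rot','contact_force','moment','gripper_width','gripper_force')})
p=shot('wrist'); cv2.imwrite('pics/w3.png',p['pixels']); np.savez('w3.npz',W=p['W'],mtx=p['mtx'])
T=tool()
b=proj(p,(T@[0,0,-.019,1])[:3]); print('bow expected',b); 
for t in('key',):
  for r in regions_of(p,t)[:2]: print(r['confidence'],r['pixel'],cv2.boundingRect(r['pixels'].astype(np.uint8)))
print('tip expected',proj(p,(T@[0,0,.045,1])[:3]))
x,y=b.astype(int); cv2.imwrite('pics/c3.png',cv2.resize(p['pixels'][y-110:y+70,x-100:x+100],None,fx=3,fy=3,interpolation=cv2.INTER_CUBIC)); print('o',x-100,y-110)
E
```

```text
{'time_s': np.float64(6.6), 'tcp_pos': array([ 0.466 , -0.2537,  0.2343]), 'eef_rot': array([-179.9709,   -0.4352,  -18.9787]), 'contact_force': array([-0.2384, -0.4327, -0.5669]), 'moment': array([ 0.0301, -0.0187, -0.0059]), 'gripper_force': np.float64(24.9997), 'gripper_width': np.float64(0.0094)}
bow expected [275.89593234 284.77781897]
0.78 [274.2, 262.6] (265, 220, 23, 66)
tip expected [275.85877218 235.55921704]
o 175 174
```

View pics/c3.png

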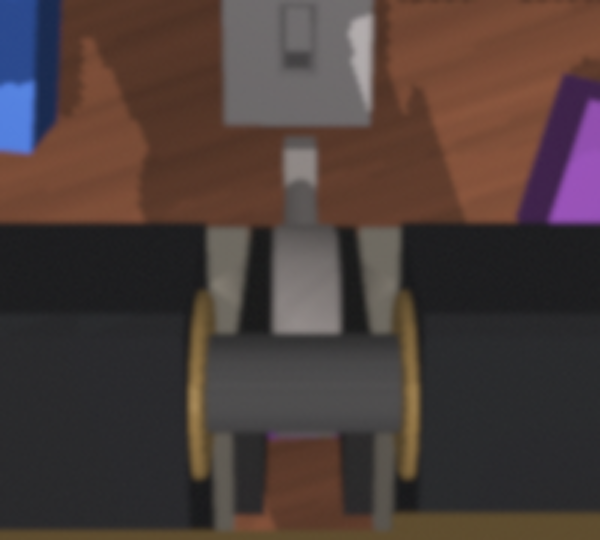

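The key is held straight. The bit's end is at crop (300,137–150), which is image (275, 220–224). I'll compare that with the projection.

```bash
python3 - <<'E'
from h import *
d=np.load('w3.npz'); p=dict(W=d['W'],mtx=d['mtx']); T=tool()
for z in (.045,.037):
  for x in(.009,.005,-.009): print(z,x,proj(p,(T@[x,0,z,1])[:3]).round(1), 'crop',((proj(p,(T@[x,0,z,1])[:3])-[175,174])*3).round(0))
# stand as in same view: slot centre (crop 297,38) at z=.04
q=onz(p,(175+297/3,174+38/3),.04); print(q)
# required TCP delta to slot in tool frame after yaw
E
```

```text
0.045 0.009 [275.9 222.2] crop [303. 145.]
0.045 0.005 [275.9 228.4] crop [303. 163.]
0.045 -0.009 [275.8 249.7] crop [303. 227.]
0.037 0.009 [275.9 226.3] crop [303. 157.]
0.037 0.005 [275.9 232.7] crop [303. 176.]
0.037 -0.009 [275.8 254.7] crop [303. 242.]
[ 0.46609415 -0.25152764  0.04      ]
```

Emit:
jog_arm(
  moves=[
    [[-0.08,-5.6,0],0,0.5],
    [[-0.08,-5.6,0],0,0.5],
    [[-0.08,-5.6,0],0,0.5],
    [[-0.08,-5.6,0],0,0.5],
    [[-0.08,-5.6,0],0,0.5],
    [[-0.08,-5.6,0],0,0.5],
    [[0,0,1],-9,0.5],
    [[0,0,1],-8.8,0.5],
    [[0,0,0],0,0.5],
    [[0,0,0],0,0.5],
  ],
)

```text
time_s: 7.95
tcp_pos: [0.569, 0.066, 0.2094]
eef_rot: [180.0, 0.0, -1.4]
contact_force: [-0.2, 0.4, 0.3]
gripper_width: 0.0092
gripper_force: 25.0
```

```bash
python3 - <<'E'
from h import *
s=get_state(); print({k:np.round(v,4) for k,v in s.items() if k in('time_s','tcp_pos','eef_rot','contact_force','moment','gripper_width','joints')})
p=shot('wrist'); cv2.imwrite('pics/w4.png',p['pixels']); np.savez('w4.npz',W=p['W'],mtx=p['mtx'])
T=tool(); b=proj(p,(T@[0,0,.045,1])[:3]); print('tip expected',b); 
for z in (.045,.037): print(proj(p,(T@[.009,0,z,1])[:3]))
b=b.astype(int)
print('slot expected',proj(p,[.5725,.0666,.14]))
y0,x0=b[1]-90,b[0]-75
cv2.imwrite('pics/c4.png',cv2.resize(p['pixels'][y0:y0+110,x0:x0+150],None,fx=5,fy=5,interpolation=cv2.INTER_CUBIC)); print('o',x0,y0)
E
```

```text
{'time_s': np.float64(7.95), 'joints': array([ 2.61797e+01,  1.17078e+01, -1.39184e+01,  8.30000e-03,
       -6.44250e+01,  6.24255e+01]), 'tcp_pos': array([0.569 , 0.066 , 0.2094]), 'eef_rot': array([ 1.799696e+02,  4.200000e-02, -1.391200e+00]), 'contact_force': array([-0.2489,  0.3637,  0.2756]), 'moment': array([-0.0652,  0.0094, -0.0045]), 'gripper_width': np.float64(0.0092)}
tip expected [276.31379504 234.57979743]
[276.3109878  220.35516956]
[276.33554996 224.5328108 ]
slot expected [275.236776   217.47213013]
o 201 144
```

View pics/c4.png

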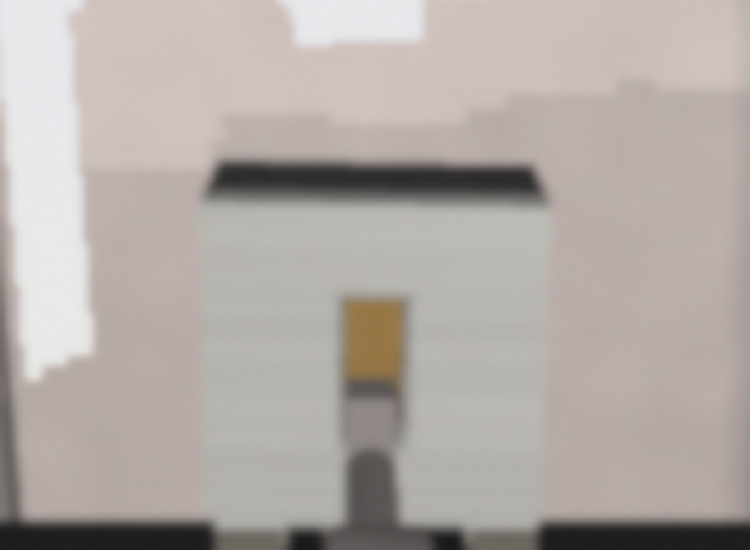

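In this view the slot is at x 340–410 with its far edge at y 297. The bit end is at y 378 (lower) and 395 (upper), centred on x 371. The two nearly line up.

```bash
python3 - <<'E'
from h import *
d=np.load('w4.npz'); p=dict(W=d['W'],mtx=d['mtx']); T=tool()
f=lambda x,y:(201+x/5,144+y/5)
Ti=np.linalg.inv(T); t=lambda q:(Ti@np.r_[q,1])[:3]*1000
tz=T[2,3]
print('slot far edge',t(onz(p,f(375,297),.14)),t(onz(p,f(375,297),.139)))
print('plate corners',[t(onz(p,f(*c),.14)).round(1) for c in ((204,200),(548,205))])
print('bit lower end',t(onz(p,f(371,378),tz-.045)),'upper',t(onz(p,f(371,395),tz-.037)))
W=np.load('w1.npz')
E
```

```text
slot far edge [12.96584677 -0.16108963 69.69151702] [12.702756   -0.16027771 70.69152311]
plate corners [array([ 26. , -22.4,  69.7]), array([25.3, 22.4, 69.7])]
bit lower end [ 9.47260577 -0.66258283 44.99966416] upper [ 9.92646967 -0.65218444 36.99965574]
```

Emit:
jog_arm(
  moves=[
    [[0.2,0.05,1],0.4,0.5],
    [[0,0,0.9],0,0.5],
    [[0,0,0],0,0.5],
    [[0,0,0],0,0.5],
  ],
)

```text
time_s: 8.5
tcp_pos: [0.5713, 0.0656, 0.1906]
eef_rot: [180.0, 0.0, -1.6]
contact_force: [-0.6, -0.4, -0.9]
gripper_width: 0.0095
gripper_force: 25.0
```

Emit:
jog_arm(
  moves=[
    [[0,0,0.2],0,0.5],
    [[0,0,0.2],0,0.5],
    [[0,0,0.1],0,0.5],
  ],
)

```text
time_s: 8.88
tcp_pos: [0.5711, 0.0657, 0.1855]
eef_rot: [-180.0, 0.0, -1.6]
contact_force: [-0.2, 0.5, -1.9]
gripper_width: 0.0095
gripper_force: 25.0
```

Emit:
jog_arm(
  moves=[
    [[0,0,0.1],0,0.5],
    [[0,0,0.1],0,0.5],
    [[0,0,0.05],0,0.5],
  ],
)

```text
time_s: 9.25
tcp_pos: [0.5712, 0.0657, 0.183]
eef_rot: [-180.0, 0.0, -1.6]
contact_force: [-0.0, -0.7, -0.4]
gripper_width: 0.0096
gripper_force: 25.0
```

Emit:
jog_arm(
  moves=[
    [[0,0,0.1],0,0.5],
    [[0,0,0.05],0,0.5],
  ],
)

```text
time_s: 9.5
tcp_pos: [0.5712, 0.0657, 0.1815]
eef_rot: [180.0, 0.0, -1.6]
contact_force: [-1.0, -0.3, -0.3]
gripper_width: 0.0093
gripper_force: 25.0
```

Emit:
jog_arm(
  moves=[
    [[0,0,0.2],0,0.5],
    [[0,0,0.2],0,0.5],
    [[0,0,0.2],0,0.5],
  ],
)

```text
time_s: 9.88
tcp_pos: [0.5712, 0.0657, 0.1754]
eef_rot: [180.0, 0.0, -1.6]
contact_force: [-0.2, -0.9, -0.7]
gripper_width: 0.0097
gripper_force: 25.0
```

Emit:
jog_arm(
  moves=[
    [[0,0,0.2],0,0.5],
    [[0,0,0.2],0,0.5],
    [[0,0,0.2],0,0.5],
  ],
)

```text
time_s: 10.25
tcp_pos: [0.5712, 0.0657, 0.1694]
eef_rot: [180.0, -0.0, -1.6]
contact_force: [-0.0, 0.5, -1.2]
gripper_width: 0.0096
gripper_force: 25.0
```

Emit:
jog_arm(
  moves=[
    [[0,0,0.2],0,0.5],
    [[0,0,0.1],0,0.5],
    [[0,0,0.1],0,0.5],
  ],
)

```text
time_s: 10.62
tcp_pos: [0.5712, 0.0657, 0.1655]
eef_rot: [-180.0, -0.0, -1.6]
contact_force: [0.5, 0.5, -0.8]
gripper_width: 0.0094
gripper_force: 25.0
```

Emit:
jog_arm(
  moves=[
    [[0,0,0.05],0,0.5],
    [[0,0,0.05],0,0.5],
  ],
)

```text
time_s: 10.88
tcp_pos: [0.5712, 0.0657, 0.1646]
eef_rot: [-180.0, -0.0, -1.6]
contact_force: [1.1, -0.4, -0.6]
gripper_width: 0.0096
gripper_force: 25.0
```

Emit:
jog_arm(
  moves=[
    [[0,0,0.1],0,0.5],
    [[0,0,0.05],0,0.5],
  ],
)

```text
time_s: 11.12
tcp_pos: [0.5712, 0.0657, 0.163]
eef_rot: [180.0, 0.0, -1.6]
contact_force: [-0.1, 1.0, 0.1]
gripper_width: 0.0093
gripper_force: 25.0
```

Emit:
jog_arm(
  moves=[
    [[0,0,0.05],0,0.5],
    [[0,0,0.05],0,0.5],
  ],
)

```text
time_s: 11.38
tcp_pos: [0.5712, 0.0657, 0.162]
eef_rot: [180.0, 0.0, -1.6]
contact_force: [0.3, -0.2, -0.4]
gripper_width: 0.0098
gripper_force: 25.0
```

Emit:
jog_arm(
  moves=[
    [[0,0,0.05],0,0.5],
    [[0,0,0],0,0.5],
  ],
)

```text
time_s: 11.62
tcp_pos: [0.5712, 0.0657, 0.1615]
eef_rot: [180.0, 0.0, -1.6]
contact_force: [0.5, -0.1, -0.5]
gripper_width: 0.0098
gripper_force: 25.0
```

Emit:
jog_arm(
  moves=[
    [[0,0,0.03],0,0.5],
    [[0,0,0.03],0,0.5],
  ],
)

```text
time_s: 11.88
tcp_pos: [0.5712, 0.0657, 0.161]
eef_rot: [-180.0, -0.0, -1.6]
contact_force: [-0.1, 0.7, 0.1]
gripper_width: 0.0099
gripper_force: 25.0
```

Emit:
jog_arm(
  moves=[
    [[0,0,0.03],0,0.5],
    [[0,0,0],0,0.5],
  ],
)

```text
time_s: 12.12
tcp_pos: [0.5713, 0.0657, 0.1609]
eef_rot: [-180.0, -0.0, -1.6]
contact_force: [-0.0, 0.2, 1.2]
gripper_width: 0.0095
gripper_force: 25.0
```

Emit:
jog_arm(
  moves=[
    [[0,0,0.03],0,0.5],
    [[0,0,0],0,0.5],
  ],
)

```text
time_s: 12.38
tcp_pos: [0.5714, 0.0657, 0.1607]
eef_rot: [-180.0, -0.0, -1.6]
contact_force: [-1.3, 0.6, 4.1]
gripper_width: 0.0099
gripper_force: 25.0
```

The key is seated: contact at 4 N, with the tip at the expected 24 mm depth. Now I'll turn it clockwise.

Emit:
jog_arm(
  moves=[
    [[0,0,-0.02],6,0.5],
    [[0,0,0],8,0.5],
    [[0,0,0],8,0.5],
    [[0,0,0],8,0.5],
  ],
)

```text
time_s: 12.88
tcp_pos: [0.5715, 0.0661, 0.1608]
eef_rot: [-179.9, -0.0, -31.8]
contact_force: [-0.7, 2.0, 1.5]
gripper_width: 0.0098
gripper_force: 25.0
```

```bash
cat > st.py <<'E'
from h import *
s=get_state(); print(*[k+':'+str(np.round(s[k],4)) for k in('time_s','tcp_pos','eef_rot','contact_force','moment')])
E
python3 st.py
```

```text
time_s:12.875 tcp_pos:[0.5715 0.0661 0.1608] eef_rot:[-1.799484e+02 -1.990000e-02 -3.184680e+01] contact_force:[-0.6913  2.0358  1.4973] moment:[0.6559 0.2412 0.0108]
```

Emit:
jog_arm(
  moves=[
    [[0,0,0],8,0.5],
    [[0,0,0],8,0.5],
    [[0,0,0],8,0.5],
    [[0,0,0],6,0.5],
  ],
)

```text
time_s: 13.38
tcp_pos: [0.5717, 0.0664, 0.1608]
eef_rot: [-179.9, 0.0, -61.8]
contact_force: [0.1, 3.6, 2.3]
gripper_width: 0.0096
gripper_force: 25.0
```

```bash
python3 st.py
```

```text
time_s:13.375 tcp_pos:[0.5717 0.0664 0.1608] eef_rot:[-1.799066e+02  2.370000e-02 -6.180510e+01] contact_force:[0.1264 3.5862 2.3364] moment:[1.1145 0.0418 0.0755]
```

Emit:
jog_arm(
  moves=[
    [[0,0,0],4,0.5],
    [[0,0,0],3,0.5],
    [[0,0,0],2,0.5],
  ],
)

```text
time_s: 13.75
tcp_pos: [0.5718, 0.0664, 0.1608]
eef_rot: [-179.9, 0.0, -70.6]
contact_force: [1.0, 3.3, 2.4]
gripper_width: 0.0097
gripper_force: 25.0
```

```bash
python3 st.py
```

```text
time_s:13.75 tcp_pos:[0.5718 0.0664 0.1608] eef_rot:[-1.799041e+02  3.090000e-02 -7.064770e+01] contact_force:[0.9857 3.3076 2.4497] moment:[ 1.3581 -0.2614  0.0389]
```

Emit:
jog_arm(
  moves=[
    [[0,0,0],1.5,0.5],
    [[0,0,0],1,0.5],
  ],
)

```text
time_s: 14.0
tcp_pos: [0.5717, 0.0662, 0.1608]
eef_rot: [-179.9, 0.0, -73.1]
contact_force: [0.8, 5.1, 2.6]
gripper_width: 0.0093
gripper_force: 25.0
```

```bash
python3 st.py
```

```text
time_s:14.0 tcp_pos:[0.5717 0.0662 0.1608] eef_rot:[-1.799227e+02  1.750000e-02 -7.312470e+01] contact_force:[0.8271 5.0894 2.6488] moment:[ 1.7224 -0.5397  0.061 ]
```

Emit:
jog_arm(
  moves=[
    [[0,0,0],1,0.5],
    [[0,0,0],0.5,0.5],
  ],
)

```text
time_s: 14.25
tcp_pos: [0.5716, 0.066, 0.1608]
eef_rot: [-179.9, 0.0, -74.6]
contact_force: [1.1, 4.7, 3.8]
gripper_width: 0.0101
gripper_force: 25.0
```

```bash
python3 st.py
```

```text
time_s:14.25 tcp_pos:[0.5716 0.066  0.1608] eef_rot:[-1.79938e+02  1.07000e-02 -7.46175e+01] contact_force:[1.0744 4.7048 3.7621] moment:[ 1.9839 -0.7373  0.0912]
```

Emit:
jog_arm(
  moves=[
    [[0,0,0],0.7,0.5],
    [[0,0,0],0.3,0.5],
  ],
)

```text
time_s: 14.5
tcp_pos: [0.5716, 0.0659, 0.1608]
eef_rot: [-179.9, 0.0, -75.6]
contact_force: [1.7, 4.1, 3.2]
gripper_width: 0.0097
gripper_force: 25.0
```

```bash
python3 st.py;python3 st.py|cut -c150-
```

```text
time_s:14.5 tcp_pos:[0.5716 0.0659 0.1608] eef_rot:[-1.799425e+02  8.900000e-03 -7.560640e+01] contact_force:[1.7006 4.1336 3.2332] moment:[ 2.0728 -0.7715  0.0934]
0.7715  0.0934]
```

Emit:
jog_arm(
  moves=[
    [[0,0,0],0.7,0.5],
    [[0,0,0],0.3,0.5],
  ],
)

```text
time_s: 14.75
tcp_pos: [0.5716, 0.0659, 0.1608]
eef_rot: [-179.9, 0.0, -76.6]
contact_force: [1.5, 5.0, 2.9]
gripper_width: 0.01
gripper_force: 25.0
```

```bash
python3 st.py
```

```text
time_s:14.75 tcp_pos:[0.5716 0.0659 0.1608] eef_rot:[-1.799412e+02  1.040000e-02 -7.660600e+01] contact_force:[1.4601 4.9691 2.9163] moment:[ 1.9675 -0.833   0.0924]
```

Emit:
jog_arm(
  moves=[
    [[0,0,0],0.7,0.5],
    [[0,0,0],0.3,0.5],
  ],
)

```text
time_s: 15.0
tcp_pos: [0.5716, 0.0659, 0.1608]
eef_rot: [-179.9, 0.0, -77.6]
contact_force: [1.4, 4.6, 3.3]
gripper_width: 0.0093
gripper_force: 25.0
```

```bash
python3 st.py
```

```text
time_s:15.0 tcp_pos:[0.5716 0.0659 0.1608] eef_rot:[-1.799432e+02  1.270000e-02 -7.761140e+01] contact_force:[1.444  4.5527 3.329 ] moment:[ 2.0021 -0.8002  0.0605]
```

Emit:
jog_arm(
  moves=[
    [[0,0,0],0.7,0.5],
    [[0,0,0],0.3,0.5],
  ],
)

```text
time_s: 15.25
tcp_pos: [0.5716, 0.0659, 0.1608]
eef_rot: [-179.9, 0.0, -78.6]
contact_force: [2.3, 5.5, 3.3]
gripper_width: 0.0097
gripper_force: 25.0
```

```bash
python3 st.py
```

```text
time_s:15.25 tcp_pos:[0.5716 0.0659 0.1608] eef_rot:[-1.799427e+02  1.240000e-02 -7.860860e+01] contact_force:[2.3258 5.5135 3.3226] moment:[ 2.0301 -0.8733  0.1632]
```

Emit:
jog_arm(
  moves=[
    [[0,0,0],0.5,0.5],
    [[0,0,0],0,0.5],
  ],
)

```text
time_s: 15.5
tcp_pos: [0.5716, 0.0659, 0.1608]
eef_rot: [-179.9, 0.0, -79.1]
contact_force: [1.0, 4.5, 3.9]
gripper_width: 0.0096
gripper_force: 25.0
```

```bash
python3 st.py
```

```text
time_s:15.5 tcp_pos:[0.5716 0.0659 0.1608] eef_rot:[-1.799427e+02  1.310000e-02 -7.910280e+01] contact_force:[0.9974 4.4752 3.8813] moment:[ 1.9858 -0.8325  0.0793]
```

```bash
cat > mz.py <<'E'
from h import *
a=[]
for i in range(6): a.append(np.r_[get_state()['moment'],get_state()['contact_force']]); capture('side')
print(get_state()['eef_rot'][2],np.mean(a,0).round(3),np.std(a,0).round(3)[2])
E
python3 mz.py
```

```text
-79.09080037089775 [ 2.002 -0.831  0.078  1.851  4.939  3.277] 0.016
```

Emit:
jog_arm(
  moves=[
    [[0,0,0],1,0.5],
    [[0,0,0],0,0.5],
  ],
)

```text
time_s: 16.05
tcp_pos: [0.5716, 0.0659, 0.1608]
eef_rot: [-179.9, 0.0, -80.1]
contact_force: [1.8, 5.5, 3.4]
gripper_width: 0.0097
gripper_force: 25.0
```

```bash
python3 mz.py
```

```text
-80.0913609644676 [ 1.976 -0.847  0.092  1.813  4.728  3.436] 0.022
```

Emit:
jog_arm(
  moves=[
    [[0,0,0],0.7,0.5],
    [[0,0,0],0.5,0.5],
  ],
)

```text
time_s: 16.6
tcp_pos: [0.5717, 0.066, 0.1609]
eef_rot: [-179.9, 0.0, -81.3]
contact_force: [1.4, 4.9, 2.8]
gripper_width: 0.0097
gripper_force: 25.0
```

```bash
python3 mz.py; python3 - <<'E'
from h import *
p=shot('wrist'); b=proj(p,(tool()@[0,0,.0,1])[:3]).astype(int); y0,x0=b[1]-90,b[0]-75
cv2.imwrite('pics/c5.png',cv2.resize(p['pixels'][y0:y0+110,x0:x0+150],None,fx=5,fy=5,interpolation=cv2.INTER_CUBIC)); print(x0,y0)
E
```

```text
-81.29087550750329 [ 2.002 -0.867  0.103  1.854  4.698  2.966] 0.021
199 176
```

View pics/c5.png

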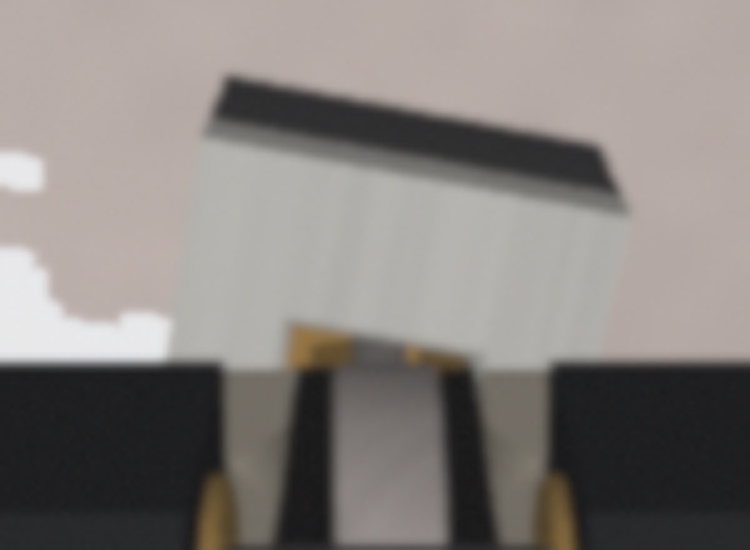

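The bow is still square in the pads, and the plate's edge is about 10° off the tool axis, so the turn is about 79.5°. Moment is starting to rise, so I'll check once more for the stop.

Emit:
jog_arm(
  moves=[
    [[0,0,0],0.8,0.5],
    [[0,0,0],0.7,0.5],
  ],
)

```text
time_s: 17.2
tcp_pos: [0.5717, 0.066, 0.1608]
eef_rot: [-179.9, 0.0, -82.8]
contact_force: [2.8, 4.5, 2.7]
gripper_width: 0.0097
gripper_force: 25.1
```

```bash
python3 mz.py
```

```text
-82.7820907656655 [ 2.082 -0.993  0.152  2.259  4.622  2.746] 0.021
```

The moment now rises steeply (0.10 to 0.15 N m), so the key is on its stop. Turning back home.

Emit:
jog_arm(
  moves=[
    [[0,0,0],-8,0.5],
    [[0,0,0],-10,0.5],
    [[0,0,0],-10,0.5],
    [[0,0,0],-10,0.5],
    [[0,0,0],-10,0.5],
    [[0,0,0],-10,0.5],
    [[0,0,0],-10,0.5],
    [[0,0,0],-8,0.5],
    [[0,0,0],-5.2,0.5],
    [[0,0,0],0,0.5],
  ],
)

```text
time_s: 18.75
tcp_pos: [0.5709, 0.0649, 0.1607]
eef_rot: [179.9, 0.0, -1.6]
contact_force: [-0.8, 0.1, 4.7]
gripper_width: 0.0096
gripper_force: 25.0
```

```bash
python3 st.py; python3 mz.py
```

```text
time_s:18.75 tcp_pos:[0.5709 0.0649 0.1607] eef_rot:[ 1.799288e+02  3.880000e-02 -1.645500e+00] contact_force:[-0.8443  0.0648  4.6631] moment:[-0.0581 -0.058  -0.0341]
-1.748915724033824 [-0.083 -0.12  -0.008 -0.3   -0.171  5.25 ] 0.044
```

Emit:
jog_arm(
  moves=[
    [[0,0,-0.2],0,0.5],
    [[0,0,-0.2],0,0.5],
    [[0,0,-0.2],0,0.5],
    [[0,0,-0.1],0,0.5],
  ],
)

```text
time_s: 19.55
tcp_pos: [0.571, 0.0656, 0.1675]
eef_rot: [180.0, 0.0, -1.6]
contact_force: [0.1, 0.3, -0.5]
gripper_width: 0.0094
gripper_force: 25.0
```

Emit:
jog_arm(
  moves=[
    [[0,0,-0.1],0,0.5],
    [[0,0,-0.1],0,0.5],
    [[0,0,-0.1],0,0.5],
  ],
)

```text
time_s: 19.92
tcp_pos: [0.5712, 0.0657, 0.1706]
eef_rot: [180.0, 0.0, -1.6]
contact_force: [0.1, -0.3, -0.9]
gripper_width: 0.0095
gripper_force: 25.0
```

Emit:
jog_arm(
  moves=[
    [[0,0,-0.1],0,0.5],
    [[0,0,-0.1],0,0.5],
    [[0,0,-0.2],0,0.5],
    [[0,0,-0.2],0,0.5],
  ],
)

```text
time_s: 20.42
tcp_pos: [0.5712, 0.0657, 0.1767]
eef_rot: [180.0, -0.0, -1.6]
contact_force: [-0.6, 0.1, -0.7]
gripper_width: 0.0094
gripper_force: 25.0
```

Emit:
jog_arm(
  moves=[
    [[0,0,-0.5],0,0.5],
    [[0,0,-0.8],0,0.5],
    [[0,0,-1.5],0,0.5],
    [[0,0,-3],0,0.5],
    [[0,0,0],0,0.5],
    [[0,0,0],0,0.5],
  ],
)

```text
time_s: 21.18
tcp_pos: [0.5711, 0.0658, 0.235]
eef_rot: [-180.0, -0.0, -1.6]
contact_force: [0.3, -0.3, -0.9]
gripper_width: 0.0096
gripper_force: 25.0
```

```bash
python3 st.py; python3 - <<'E'
from h import *
p=shot('wrist'); cv2.imwrite('pics/w6.png',p['pixels']); T=tool()
for r in regions_of(p,'key')[:2]: print(r['confidence'],r['pixel'],cv2.boundingRect(r['pixels'].astype(np.uint8)))
for z in (.045,.037): print(proj(p,(T@[.009,0,z,1])[:3]))
c=np.array([.46536,-.25179]); th=np.radians(-1.6); d=c-T[:2,3]
print('tool delta cm',100*np.array([d@[np.cos(th),np.sin(th)],d@[np.sin(th),-np.cos(th)]]))
E
```

```text
time_s:21.175 tcp_pos:[0.5711 0.0658 0.235 ] eef_rot:[-1.799702e+02 -2.540000e-02 -1.597600e+00] contact_force:[ 0.3327 -0.3126 -0.9355] moment:[ 0.0055  0.0207 -0.0239]
0.9 [272.9, 260.8] (265, 221, 24, 64)
0.46 [159.7, 122.9] (0, 0, 353, 279)
[276.71674657 220.74135576]
[276.74543517 224.89158481]
tool delta cm [-9.65886043 32.0259833 ]
```

Emit:
jog_arm(
  moves=[
    [[-1.63,5.35,0],0,0.5],
    [[-1.63,5.35,0],0,0.5],
    [[-1.63,5.35,0],0,0.5],
    [[-1.63,5.35,0],0,0.5],
    [[-1.63,5.35,0],0,0.5],
    [[-1.61,5.38,1],0,0.5],
    [[0,0,4],8.7,0.5],
    [[0,0,4],8.7,0.5],
    [[0,0,0],0,0.5],
    [[0,0,0],0,0.5],
  ],
)

```text
time_s: 22.52
tcp_pos: [0.4655, -0.253, 0.1457]
eef_rot: [180.0, -0.0, -18.8]
contact_force: [0.4, 0.2, 1.2]
gripper_width: 0.0101
gripper_force: 25.0
```

```bash
python3 st.py; python3 - <<'E'
from h import *
p=shot('wrist'); cv2.imwrite('pics/w7.png',p['pixels']); T=tool(); np.savez('w7.npz',W=p['W'],mtx=p['mtx'],T=T)
for z in (.045,.037): print(proj(p,(T@[.009,0,z,1])[:3]))
b=proj(p,(T@[0,0,.045,1])[:3]).astype(int); y0,x0=b[1]-90,b[0]-75
cv2.imwrite('pics/c7.png',cv2.resize(p['pixels'][y0:y0+110,x0:x0+150],None,fx=5,fy=5,interpolation=cv2.INTER_CUBIC)); print(x0,y0)
E
```

```text
time_s:22.525 tcp_pos:[ 0.4655 -0.253   0.1457] eef_rot:[ 1.799708e+02 -4.640000e-02 -1.876300e+01] contact_force:[0.4356 0.1712 1.2364] moment:[-0.0517 -0.0589  0.0084]
[275.80195831 220.00790045]
[275.80508473 224.18592511]
200 144
```

View pics/c7.png

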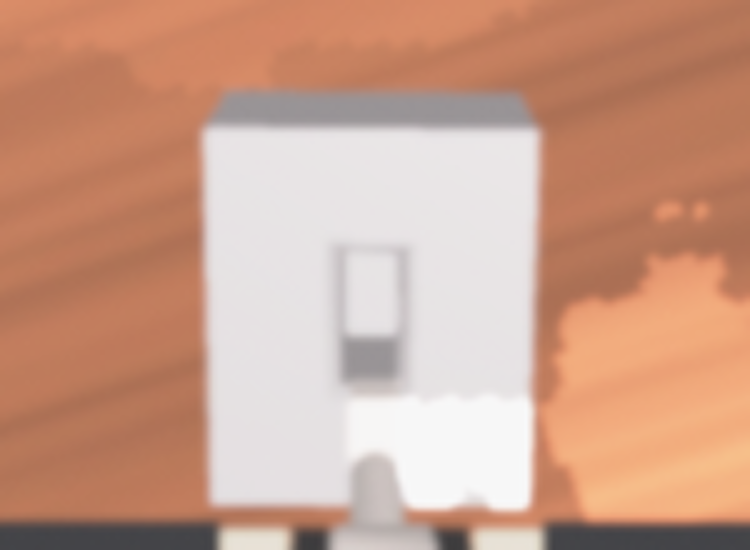

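The bit hangs over the slot. The slot mouth is at x 332–412 (centre 372), the stand's far edge is at y 126 (x 203–540), and the bit end is at y≈382 with its centre at x≈373.

```bash
python3 - <<'E'
from h import *
d=np.load('w7.npz'); p=dict(W=d['W'],mtx=d['mtx']); T=d['T']; Ti=np.linalg.inv(T)
f=lambda x,y:(200+x/5,144+y/5); t=lambda q:((Ti@np.r_[q,1])[:3]*1000).round(2)
for c in ((203,128),(540,128),(531,508),(209,504)): print('stand',t(onz(p,f(*c),.04)))
print('slot far',t(onz(p,f(372,243),.04)),'near',t(onz(p,f(372,392),.04)))
for y in (382,): print('bit lower',t(onz(p,f(373,y),T[2,3]-.045)))
print('bit upper',t(onz(p,f(373,395),T[2,3]-.037)))
print('pred shift',f(0,0))
E
```

```text
stand [ 29.16 -26.27 106.26]
stand [ 29.17  24.04 106.27]
stand [-31.48  24.13 106.14]
stand [-30.81 -26.91 106.13]
slot far [ 11.57  -1.05 106.23] near [-12.19  -1.07 106.18]
bit lower [ 8.75 -0.72 45.02]
bit upper [ 9.71 -0.69 37.02]
pred shift (200.0, 144.0)
```

Emit:
jog_arm(
  moves=[
    [[-0.11,-0.05,2],0,0.5],
    [[0,0,2],0,0.5],
    [[0,0,1.4],0,0.5],
    [[0,0,0.2],0,0.5],
    [[0,0,0.2],0,0.5],
    [[0,0,0.2],0,0.5],
  ],
)

```text
time_s: 23.32
tcp_pos: [0.4643, -0.252, 0.0852]
eef_rot: [-180.0, -0.1, -19.0]
contact_force: [-0.0, -0.7, -0.4]
gripper_width: 0.0099
gripper_force: 25.0
```

Emit:
jog_arm(
  moves=[
    [[0,0,0.2],0,0.5],
    [[0,0,0.2],0,0.5],
    [[0,0,0.2],0,0.5],
  ],
)

```text
time_s: 23.7
tcp_pos: [0.4638, -0.2519, 0.0785]
eef_rot: [-180.0, -0.0, -19.0]
contact_force: [0.2, 0.3, -0.1]
gripper_width: 0.0096
gripper_force: 25.0
```

Emit:
jog_arm(
  moves=[
    [[0,0,0.3],0,0.5],
    [[0,0,0.3],0,0.5],
    [[0,0,0.3],0,0.5],
  ],
)

```text
time_s: 24.08
tcp_pos: [0.4638, -0.2519, 0.0693]
eef_rot: [180.0, 0.0, -19.0]
contact_force: [0.3, -0.0, -1.1]
gripper_width: 0.0098
gripper_force: 25.0
```

Emit:
jog_arm(
  moves=[
    [[0,0,0.3],0,0.5],
    [[0,0,0.3],0,0.5],
    [[0,0,0.3],0,0.5],
    [[0,0,0.2],0,0.5],
    [[0,0,0.1],0,0.5],
  ],
)

```text
time_s: 24.7
tcp_pos: [0.4638, -0.2519, 0.0574]
eef_rot: [180.0, 0.0, -19.0]
contact_force: [-0.1, 0.8, -0.0]
gripper_width: 0.0096
gripper_force: 25.0
```

Emit:
jog_arm(
  moves=[
    [[0,0,0.1],0,0.5],
    [[0,0,0.05],0,0.5],
  ],
)

```text
time_s: 24.95
tcp_pos: [0.4639, -0.2519, 0.0561]
eef_rot: [-180.0, -0.0, -19.0]
contact_force: [-0.2, 0.0, -0.2]
gripper_width: 0.0096
gripper_force: 25.0
```

Emit:
jog_arm(
  moves=[
    [[0,0,0.05],0,0.5],
    [[0,0,0.03],0,0.5],
  ],
)

```text
time_s: 25.2
tcp_pos: [0.4639, -0.2519, 0.0553]
eef_rot: [-180.0, -0.0, -19.0]
contact_force: [0.2, 0.3, -0.7]
gripper_width: 0.0096
gripper_force: 25.0
```

Emit:
jog_arm(
  moves=[
    [[0,0,0.04],0,0.5],
    [[0,0,0],0,0.5],
  ],
)

```text
time_s: 25.45
tcp_pos: [0.4638, -0.2519, 0.0549]
eef_rot: [180.0, -0.0, -19.0]
contact_force: [-0.2, 1.3, 0.6]
gripper_width: 0.0096
gripper_force: 25.0
```

Emit:
jog_arm(
  moves=[
    [[0,0,0.03],0,0.5],
    [[0,0,0],0,0.5],
  ],
)

```text
time_s: 25.7
tcp_pos: [0.4639, -0.252, 0.0548]
eef_rot: [180.0, -0.0, -19.0]
contact_force: [-0.5, -0.2, 2.1]
gripper_width: 0.0101
gripper_force: 25.0
```

Emit:
jog_arm(
  moves=[
    [[0,0,0.03],0,0.5],
    [[0,0,0],0,0.5],
  ],
)

```text
time_s: 25.95
tcp_pos: [0.4641, -0.2521, 0.0547]
eef_rot: [180.0, -0.0, -19.0]
contact_force: [-1.1, 0.4, 5.3]
gripper_width: 0.0093
gripper_force: 25.0
```

The key is fully down. Releasing and retreating.

Emit:
jog_arm(
  moves=[
    [[0,0,-0.03],0,2],
    [[0,0,0],0,4],
    [[0,0,0],0,5],
    [[0,0,0],0,5],
    [[0,0,0],0,5],
    [[0,0,0],0,5],
  ],
)

```text
time_s: 26.7
tcp_pos: [0.4638, -0.2519, 0.0546]
eef_rot: [180.0, 0.0, -19.0]
contact_force: [-0.0, -0.0, -0.3]
gripper_width: 0.0498
gripper_force: 0.0
```

Emit:
jog_arm(
  moves=[
    [[0,0,-1],0,6],
    [[0,0,-3],0,6],
    [[0,0,-4],0,6],
    [[0,0,-4],0,6],
    [[0,0,-3],0,6],
    [[0,0,0],0,6],
    [[0,0,0],0,6],
  ],
)

```text
time_s: 27.58
tcp_pos: [0.4635, -0.2518, 0.2046]
eef_rot: [-180.0, -0.0, -19.0]
contact_force: [-0.3, -0.3, 0.1]
gripper_width: 0.0604
gripper_force: 0.0
```

```bash
python3 st.py; python3 - <<'E'
from h import *
p=shot('wrist'); T=tool()
print(proj(p,[.4654,-.2518,.074]))
for r in regions_of(p,'key')[:2]: print(r['confidence'],r['pixel'],cv2.boundingRect(r['pixels'].astype(np.uint8)),onz(p,r['pixel'],.07))
b=proj(p,[.4654,-.2518,.074]).astype(int); y0,x0=b[1]-70,b[0]-75
a=cv2.resize(p['pixels'][y0:y0+110,x0:x0+150],None,fx=4,fy=4,interpolation=cv2.INTER_CUBIC)
q=shot('side'); c=cv2.resize(q['pixels'][255:330,245:305],(352,440),interpolation=cv2.INTER_CUBIC)
cv2.imwrite('pics/c8.png',cv2.resize(np.hstack([a,c]),None,fx=.83,fy=.83))
E
```

```text
time_s:27.575 tcp_pos:[ 0.4635 -0.2518  0.2046] eef_rot:[-1.799807e+02 -6.200000e-03 -1.900140e+01] contact_force:[-0.2769 -0.3129  0.122 ] moment:[-0.0079  0.0385 -0.0351]
[275.34766233 197.90401386]
0.73 [275.3, 195.6] (270, 179, 13, 37) [ 0.46638038 -0.25208841  0.07      ]
```

View pics/c8.png

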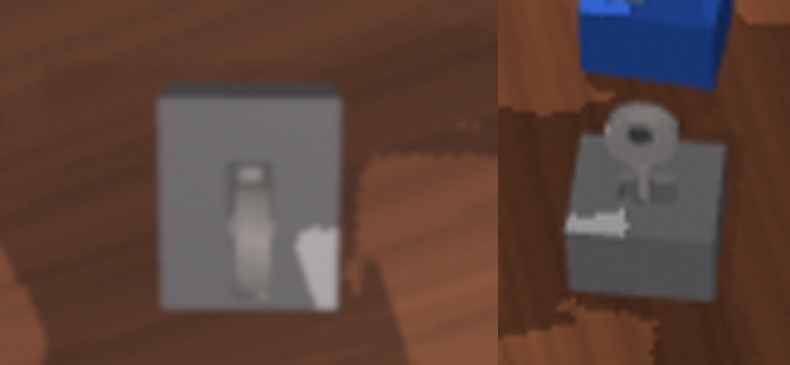

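The key stands upright and fully down in the grey stand (bow at crop (642,135)), and the gripper is clear.

```bash
python3 -c "
from plant import *
print(close_job())"
```

```text
the job is handed in; nothing more can be done
None
```

I seated the key in the switch with about 4 N, turned it clockwise until the torque rose as at the stop, turned it back home and withdrew it. It is back in the grey stand, fully down and released, and the job is handed in at about 28 s; the result was not reported back.

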